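# Fit the cell into the lab balance's sprung battery carrier

## Task

Fit the battery cell from the blue tray into the open battery carrier beside the balance: flat end against the coil spring, push the spring back, roll the nub end down past the orange retaining lip, and leave the cell lying level, fully home on the carrier floor under the lip. Do it gently: never force the cell or your fingers against the carrier, do not bottom the spring hard, and leave the jar, the amber bottle and the white cap where they stand.

Things in the scene. Friction and masses are not known exactly. Their poses are not given: they have to be found in the camera images.
- cell: Black D-size battery cell, copper band at its nub end, about 140 g: cylinder 34 mm in diameter, 59 mm long, plus a nub 9.5 mm in diameter, 2.5 mm long (61.5 mm in all). Origin on the axis, at the middle of the 61.5 mm; x runs along the cell towards the nub; may be rolled about x. It starts lying in the tray, axis 21 mm above the bench; grip it across its diameter from above
- cell_nub (a point): Centre of the cell's nub tip, 30.75 mm along the cell's x from its origin
- cell_flat (a point): Centre of the cell's flat end, 30.75 mm along the cell's -x from its origin; this end goes against the spring
- tray: Fixed blue tray, 100 x 56 mm, base 4 mm thick, four low ribs (3 mm above the base, within 16 mm of the centre line, none within 18 mm of mid-length, so fingers have room) that stop the cell rolling, and an end stop at each end, top 12 mm above the bench. Origin under its centre; x along its length and along the cell
- balance: Fixed beige laboratory balance. Origin on the bench under the centre of its battery sled, a plate 150 mm long (x) x 60 mm wide x 6 mm; x runs along the bay from spring to lip. The case (270 x 200 mm, top 73 mm above the bench) begins 80 mm to +y of the origin. A black carrier, 44 mm wide, its floor 16 mm above the bench, open on both long sides, sits on the sled (see the bay points)
- jar: White jar with a yellow lid, 84 mm in diameter, 120 mm tall, about 400 g, loose bystander; origin under its centre
- amber: Amber bottle with a black cap, 40 mm in diameter, 85 mm tall, about 120 g, loose bystander; origin under its centre
- cap: White screw cap, 42 mm in diameter, 16 mm high, 20 g, loose bystander on the bench; origin under its centre
- bay_seat (a point): Nominal centre of the seated cell, 33 mm above the sled's origin; fixed to the sled. The carrier (spring, wall, lip together) has play: each time it sits up to 5 mm either way from nominal along x. This is not measured; it stays put under working forces, so find the spring by feel. Seated: cell level on the floor, nub on the wall, spring pushed 5 mm, 3 mm of body under the lip
- bay_spring (a point): Nominal centre of the spring's contact disc (steel, 18 mm in diameter), free face: 25.75 mm to -x of bay_seat, 33 mm above the bench; fixed to the sled. The disc moves along x only, presses back with 1.2 N + 1.2 N per mm pushed and bottoms after 13 mm. The block behind it starts 16 mm behind the free face, is 10 mm thick, top 44 mm above the bench
- bay_lip (a point): Nominal middle of the orange lip's edge, top side: 25.25 mm to +x of bay_seat, 54.5 mm above the bench; fixed to the sled. Lip 28 mm wide (y), 3 mm thick (underside 51.5 mm above the bench), on an end wall as high, 36 mm wide, whose inner face is 5.5 mm beyond the edge. To roll the nub end down past it, flat end low, the spring must be pushed about 9 to 12.5 mm (12 to 16 N)
- bay_floor (a point): Middle of the carrier's floor, nominal, 16 mm above the bench. Four low ribs (3 mm above the floor, within 16 mm of the centre line, none within 15 mm of the middle of the bay, so fingers have room) centre the cell
Not all that is in view belongs to the job. What is shaped like the cell but red or yellow is not meant.

How it is judged:
By the outcome, as a careful person would: the job done as asked, in the order asked, and still so for the second after the job is handed in, with the robot touching nothing.
It also fails if it takes over 56 s, if anything falls off the work surface, if the arm or the gripper's body presses on something with over 40 N, if the wrist force passes 120 N, or if a joint passes its speed limit or range.

## Robot

A 6-joint arm with a two-finger parallel gripper is mounted at the origin on the work surface. World frame = base frame: x ahead of the robot, y to its left, z up, the work surface at z = 0. Lengths are in m, angles in degrees, forces in N, time in s.
With the tool pointing down it reaches from about 0.3 to 0.85 m from the base axis. Payload 4.2 kg.
Tool frame: the origin (TCP) lies midway between the tips of the shut fingers; the grasp point (between the pads) lies 19 mm behind it; z points along the fingers, y is the line along which they close (so a half turn about z gives the same grasp; the last joint's range is limited). The gripper opens to 91 mm and grips with 3 to 60 N. Pads are 32 mm wide; open, the fingers measure 118 mm over their backs; the gripper's body (76 mm by 178 mm) begins 60 mm behind the grasp point.
Start: joints at [-66.807, 18.312, 89.639, -0, 72.044, -1.146], TCP at [0.237, -0.524, 0.214] pointing down, gripper open.
Joint ranges: [-177.97, 177.97], [-48.28, 115.42], [12.27, 149.76], [-77.06, 257.06], [2.81, 150.46], [-146.56, 146.56]. Speed limits (degrees/s): [147.25, 147.25, 180, 180, 180, 180].

## Interface

Orientations are given as [roll, pitch, yaw] about the fixed x, y, z axes, in that order (R = Rz(yaw) Ry(pitch) Rx(roll)).
In Python, from station import * gives the robot as it stands. The module is installed in compiled form; this text tells all that it offers.
- The arm moves only by the shell command python3 -m jog 'ROWS' [FORCE]. ROWS is JSON, one flat list of numbers, 7 for each row, row after row: the opening in per cent of the stroke, from 0 (shut) to 100 (fully open), then the shift along the tool's x, y, z in cm, then the turn, a rotation vector about the tool's x, y, z in degrees. A call has exactly 10 rows; each row shifts and turns the commanded pose from where the row before left it, along the tool's axes as they then stand; what a row does not reach is not made up. A row lasts 1/8 s, in which the tool goes at most 62.5 mm and 10.7 degrees, less where a joint would pass 70% of its speed; a pose out of reach is approached as far as the arm can. A call with a gripper value outside its range is refused whole. The fingers move at their own pace and stop on an object; FORCE is the grip in N (left out, the last holds). Time passes only in rows, so rows that do not move let the fingers close, or fill a call up. It gives the time, the measured TCP pose, the force, the opening and the grip force at its end, in the units of the state.
- state(): the state, without advancing time (a new reading comes with each control period).
- grab_frame(name): name is "side" or "top" or "wrist"; returns (picture, depth): 480x640x3 uint8, red, green, blue; 480x640 float32, m along the optical axis (not along the pixel's ray), 0 where there is no reading.
- camera_params(name): a dict with "fx", "fy", "cx", "cy" (pixels), "extrinsics" (4x4, takes a point from camera to world coordinates). Camera axes: x right, y up, looking along -z (the intrinsics and any distortion apply to the point x, -y, -z); pixel columns grow to the right and rows downward; lengths in m; the calibration is good to about 2 mm. A picture is of the moment at which its call begins: read the wrist's pose just before it. camera_params takes no time and is no camera call; for the wrist camera it gives the pose at the moment of the call.
- hand_in(): hands the job in; it is judged then, once.
The state is a dict: "clock": time; "qpos": joint angles; "qd": joint speeds; "joint_efforts": joint torques, N m; "position": TCP position; "ee_rot": TCP orientation; "ft_force": force on the tool from outside, world axes, zero at the start; "wrist_torque": the same for the moment, N m; "width": finger opening in m; "grasp_force": force on a finger pad.
Only numpy, scipy, OpenCV 4.12 (cv2) and the standard library are available. Lean on these libraries where they do the work, as an engineer would, in place of code of your own. Each camera call takes 0.05 s, during which the arm holds its last target. There are 200 camera calls.

## Working session

There is one attempt and no reset: what is moved stays moved. The work goes in short steps, Python scripts to look and compute and a shell command to move; the robot and the scene stay as the last step left them, time stands still between calls to the robot, and variables do not carry over. Pictures are saved under pics/ and viewed, at most 10 in all, crops included, and the job is handed in when it is done.

```bash
mkdir -p pics
python3 - <<'E'
from station import *
import cv2,numpy as np
s=state();print(s)
for n in ("top","side"):
    p,d=grab_frame(n);cv2.imwrite(f"pics/{n}0.png",p[:,:,::-1]);np.savez(f"{n}0.npz",p=p,d=d)
    c=camera_params(n);print(n,c)
E
```

```text
{'clock': 0.0, 'qpos': array([-6.68065518e+01,  1.83516464e+01,  8.97060609e+01, -1.67996398e-03,
        7.20406322e+01, -1.14586432e+00]), 'qd': array([-0.03541231,  0.02033786,  0.0674906 , -0.02990548, -0.12078898,
        0.00227098]), 'joint_efforts': array([-2.47981377e-03, -4.12464809e+01, -2.31975585e+01,  7.25321355e-02,
        4.56847355e-02, -1.60244390e-04]), 'position': array([ 0.23678192, -0.52345199,  0.21312254]), 'ee_rot': array([-1.79901648e+02, -3.69672053e-04,  2.43398316e+01]), 'ft_force': array([-0.13463219, -0.17756268,  0.37918607]), 'wrist_torque': array([0.00490672, 0.01509921, 0.05116466]), 'grasp_force': 0.0, 'width': 0.09127119988291678}
top {'fx': 561.7308022062006, 'fy': 561.7308022062006, 'cx': 321.7744373641591, 'cy': 245.51654831238082, 'extrinsics': array([[-0.00686826,  0.99583429, -0.09092246,  0.47602047],
       [-0.99966942, -0.00458487,  0.02529865, -0.1143945 ],
       [ 0.02477639,  0.09106616,  0.99553658,  0.88109778],
       [ 0.        ,  0.        ,  0.        ,  1.        ]])}
side {'fx': 439.6190178296623, 'fy': 439.6190178296623, 'cx': 324.23714470364627, 'cy': 241.35357152455566, 'extrinsics': array([[ 0.74074599,  0.43405675, -0.51272812,  0.22726309],
       [-0.67178162,  0.48111041, -0.56324261, -0.51318663],
       [ 0.00219958,  0.76166103,  0.64797195,  0.50427654],
       [ 0.        ,  0.        ,  0.        ,  1.        ]])}
```

View pics/top0.png

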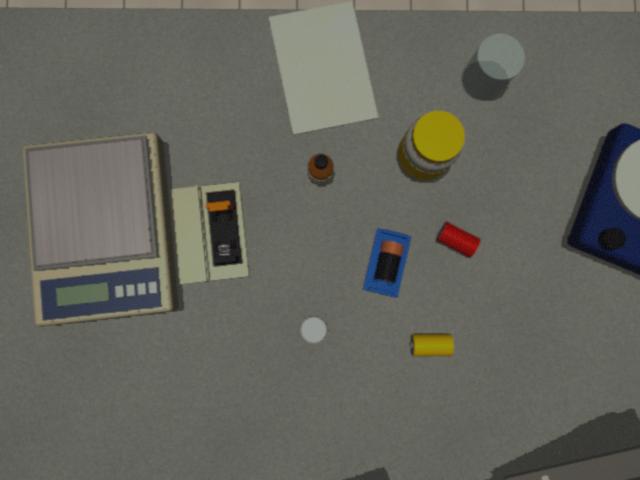

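View pics/side0.png

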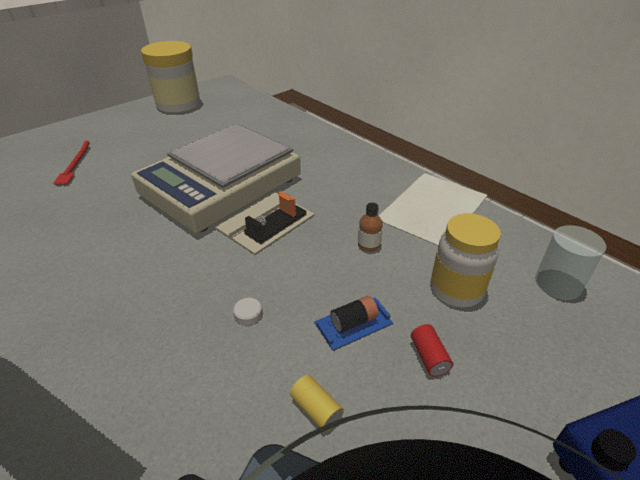

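Top view: the black cell with a copper band lies in the blue tray at (389,262), copper end up (+x). The red (459,240) and yellow (433,345) cylinders are decoys, so the black one is meant. The carrier is at (222,228), with the orange lip at (219,206) and the spring near (224,248). The amber bottle is at (321,168), the jar at (435,145) and the cap at (314,330).

```bash
cat > h.py <<'E'
import cv2,numpy as np
def w(c,u,v,z):
    "pixel -> world on plane z"
    E=c["extrinsics"];r=E[:3,:3]@np.array([(u-c["cx"])/c["fx"],-(v-c["cy"])/c["fy"],-1.]);o=E[:3,3]
    return o+r*(z-o[2])/r[2]
def px(c,P):
    E=c["extrinsics"];q=E[:3,:3].T@(np.asarray(P)-E[:3,3]);return c["cx"]+c["fx"]*q[0]/-q[2],c["cy"]-c["fy"]*q[1]/-q[2]
def rect(mask,c,z):
    "largest blob: world centre, length, width, yaw of long side on plane z"
    cs,_=cv2.findContours(mask.astype(np.uint8),cv2.RETR_EXTERNAL,cv2.CHAIN_APPROX_NONE)
    k=max(cs,key=cv2.contourArea)[:,0]
    P=np.array([w(c,u,v,z)[:2] for u,v in k],np.float32)*1000
    (cx,cy),(a,b),_=r=cv2.minAreaRect(P);B=cv2.boxPoints(r)
    e=max((B[1]-B[0],B[2]-B[1]),key=np.linalg.norm)
    return np.round([cx,cy,max(a,b),min(a,b),(np.degrees(np.arctan2(e[1],e[0]))+90)%180-90],1),k.mean(0).round(1)
E
python3 - <<'E'
from station import *
from h import *
c=camera_params("top");p=np.load("top0.npz")["p"];d=np.load("top0.npz")["d"]
H=cv2.cvtColor(p,cv2.COLOR_RGB2HSV).astype(int);h,s,v=H[...,0],H[...,1],H[...,2]
yy,xx=np.mgrid[:480,:640]
def box(a,b,e,f):return (xx>a)&(xx<b)&(yy>e)&(yy<f)
tb=box(355,420,220,305);blue=tb&(h>95)&(h<125)&(s>120)
tray=cv2.morphologyEx(blue.astype(np.uint8),cv2.MORPH_CLOSE,np.ones((25,25)))
print("tray",rect(tray,c,.006))
cop=tb&(h<18)&(s>80)&(v>60);blk=tb&(v<45);print("copper",rect(cop,c,.03));
cell=tb&~blue&box(370,406,236,285);cell=cv2.morphologyEx((cop|blk).astype(np.uint8),cv2.MORPH_CLOSE,np.ones((5,5)));print("cell",rect(cell,c,.025))
cb=box(170,255,175,292)
print("lip",rect(cb&(h<18)&(s>150)&(v>80),c,.0545))
car=cb&box(203,246,184,272)&((v<60)|((h<18)&(s>150)));print("carrier",rect(cv2.morphologyEx(car.astype(np.uint8),cv2.MORPH_CLOSE,np.ones((9,9))),c,.03))
sl=cb&box(207,250,175,292)&(v>110)&(s<90);print("sled",rect(cv2.morphologyEx((sl|(box(207,250,175,292)&car)).astype(np.uint8),cv2.MORPH_CLOSE,np.ones((9,9))),c,.006))
for n,u,vv,z in(("cap",314,330,.016),("amber",321,161,.085),("jar",439,136,.12)):print(n,w(c,u,vv,z).round(3))
a=cv2.resize(p[170:300,165:255],None,fx=4,fy=4,interpolation=2);b=cv2.resize(p[225:355,360:450],None,fx=4,fy=4,interpolation=2)
cv2.imwrite("pics/crop.png",np.hstack([a,b])[:,:,::-1])
E
```

```text
tray (array([ 529.7, -238.3,   99.6,   54.7,  -14.2]), array([386.6, 262.4]))
copper (array([ 550.3, -243. ,   31.1,   17.9,   75.6]), array([391.7, 247.9]))
cell (array([ 530.2, -238.4,   60.5,   31.4,  -14.5]), array([388.5, 261.3]))
lip (array([611.4,  17.7,  35.6,  14.2, -84. ]), array([218.1, 205.3]))
carrier (array([582.1,  14. , 111.9,  44.5,   6.3]), array([223.7, 227.7]))
sled (array([580.3,  14.4, 152.3,  61.6,   4.7]), array([225.8, 231.8]))
cap [ 0.426 -0.124  0.016]
amber [ 0.671 -0.134  0.085]
jar [ 0.698 -0.298  0.12 ]
```

View pics/crop.png

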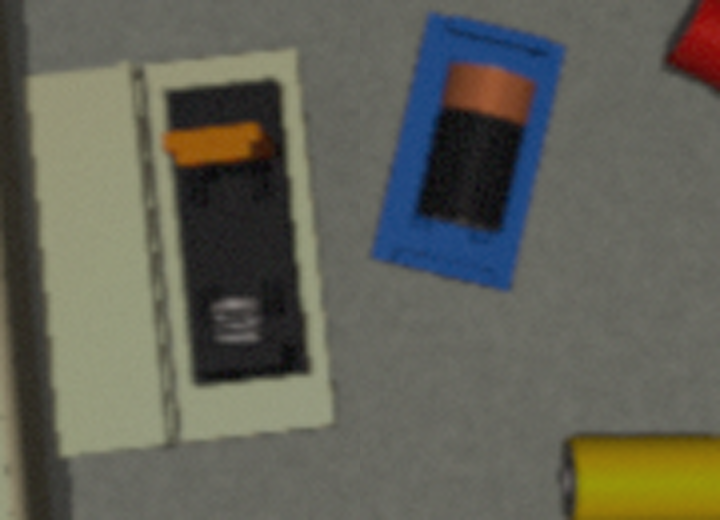

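The crop confirms the black cell with its copper nub end towards +x, and the lip at the carrier's +x end. The measured sizes match the spec. Moving over the tray.

```bash
python3 -m jog '[100,4.3,-1.55,0,0,0,0, 100,4.3,-1.55,0,0,0,0, 100,4.3,-1.55,0,0,0,0, 100,4.3,-1.55,0,0,0,0, 100,4.3,-1.55,0,0,0,0, 100,4.3,-1.55,0,0,0,0, 100,4.3,-1.55,0,0,0,0, 100,4.3,-1.55,0,0,0,0, 100,4.0,-1.5,0,0,0,0, 100,0,0,0,0,0,9.6]' 40
python3 -m jog '[100,0,0,1,0,0,9.7, 100,0,0,1,0,0,9.7, 100,0,0,1,0,0,9.7, 100,0,0,1,0,0,0, 100,0,0,1,0,0,0, 100,0,0,1,0,0,0, 100,0,0,0,0,0,0, 100,0,0,0,0,0,0, 100,0,0,0,0,0,0, 100,0,0,0,0,0,0]'
python3 - <<'E'
from station import *
from h import *
s=state();c=camera_params("wrist");p,d=grab_frame("wrist");np.savez("w1.npz",p=p,d=d);cv2.imwrite("pics/w1.png",p[:,:,::-1])
print(s["position"],s["ee_rot"],s["ft_force"],c)
E
```

```text
clock: 1.35
position: [0.5312, -0.2367, 0.2132]
ee_rot: [-179.9, 0.0, 14.7]
ft_force: [-0.2, -0.3, -1.0]
width: 0.091
grasp_force: 0.0
clock: 2.6
position: [0.5297, -0.2391, 0.1543]
ee_rot: [180.0, -0.0, -14.4]
ft_force: [0.1, 0.1, 0.2]
width: 0.0914
grasp_force: 0.0
[ 0.52974042 -0.23909129  0.15431496] [ 1.79987219e+02 -4.14995518e-02 -1.43535189e+01] [0.05267103 0.10108886 0.22615189] {'fx': 368.9882985297151, 'fy': 368.9882985297151, 'cx': 319.1375851335514, 'cy': 233.6326970315851, 'extrinsics': array([[-0.24708291,  0.93721813,  0.24611422,  0.6001463 ],
       [-0.96899355, -0.23930544, -0.06151757, -0.25704621],
       [ 0.00124109, -0.25368303,  0.96728661,  0.32385142],
       [ 0.        ,  0.        ,  0.        ,  1.        ]])}
```

View pics/w1.png

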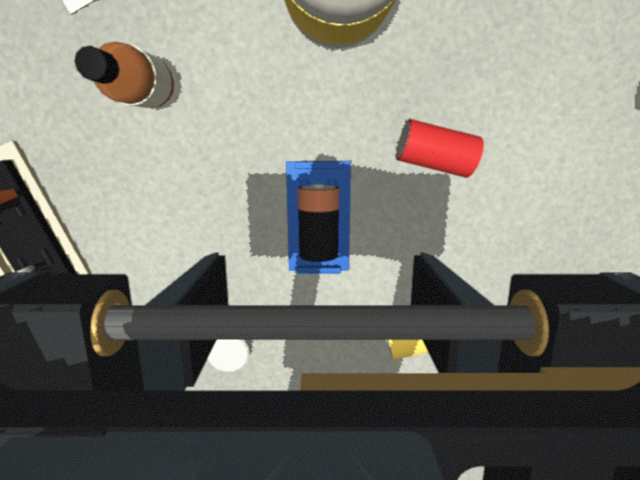

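Wrist view: the cell sits straight in the tray at (319,223), centred between the fingers (tips at about 222 and 415) and parallel to the tool's x. Measuring it from this view.

Run:
```python
from station import *
from h import *
p=np.load("w1.npz")["p"];c=camera_params("wrist")
H=cv2.cvtColor(p,cv2.COLOR_RGB2HSV).astype(int);h,s,v=H[...,0],H[...,1],H[...,2]
yy,xx=np.mgrid[:480,:640];b=(xx>280)&(xx<356)&(yy>155)&(yy<275)
blue=b&(h>95)&(h<125)&(s>120)
print("tray",rect(cv2.morphologyEx(blue.astype(np.uint8),cv2.MORPH_CLOSE,np.ones((41,41))),c,.008))
cop=b&((h<15)|(h>172))&(s>80)&(v>60);print("cop",rect(cop,c,.03))
blk=b&(v<45)&(xx>296)&(xx<341)&(yy<262);print("cell",rect(cop|blk,c,.021))
```

```text
tray (array([ 532.5, -239.4,  100. ,   54.2,  -13.9]), array([318.2, 215.4]))
cop (array([ 552.3, -244.5,   31.8,   19.2,   77.2]), array([318. , 199.7]))
cell (array([ 530.8, -239.2,   63. ,   32.9,  -13.5]), array([318. , 222.3]))
```

```bash
python3 -m jog '[100,0.1,0,2.5,0,0,0, 100,0,0,2.5,0,0,0, 100,0,0,2.5,0,0,0, 100,0,0,2.5,0,0,0, 100,0,0,1.5,0,0,0, 80,0,0,1.5,0,0,0, 65,0,0,1.0,0,0,0, 60,0,0,0.5,0,0,0, 55,0,0,0,0,0,0, 50,0,0,0,0,0,0]'
python3 -m jog '[40,0,0,0,0,0,0, 38,0,0,0,0,0,0, 30,0,0,0,0,0,0, 25,0,0,0,0,0,0, 20,0,0,0,0,0,0, 20,0,0,0,0,0,0, 20,0,0,0,0,0,0, 20,0,0,0,0,0,0, 20,0,0,0,0,0,0, 20,0,0,0,0,0,0]' 45
```

```text
clock: 3.9
position: [0.531, -0.2395, 0.0095]
ee_rot: [180.0, -0.1, -14.4]
ft_force: [0.0, 0.2, 0.2]
width: 0.0466
grasp_force: 0.0
clock: 5.15
position: [0.5307, -0.2394, 0.0092]
ee_rot: [180.0, -0.0, -14.4]
ft_force: [-1.0, 0.0, 4.7]
width: 0.0332
grasp_force: 45.0
```

```bash
python3 -m jog '[20,0,0,-1,0,0,0, 20,0,0,-2,0,0,0, 20,0,0,-4,0,0,0, 20,0,0,-4,0,0,0, 20,0,0,-4,0,0,0, 20,-0.3,-5.0,0,0,0,0, 20,-0.3,-5.2,0,0,0,0, 20,-0.3,-5.2,0,0,0,0, 20,-0.3,-5.2,0,0,0,0, 20,-0.36,-5.2,0,0,0,0]'
python3 -m jog '[20,0,0,0,0,0,-9.7, 20,0,0,0,0,0,-9.7, 20,0,0,0,0,0,0, 20,0,0,0,0,0,0, 20,0,0,0,0,0,0, 20,0,0,0,0,0,0, 20,0,0,0,0,0,0, 20,0,0,0,0,0,0, 20,0,0,0,0,0,0, 20,0,0,0,0,0,0]'
python3 - <<'E'
from station import *
from h import *
s=state();c=camera_params("wrist");p,d=grab_frame("wrist");np.savez("w2.npz",p=p,d=d);cv2.imwrite("pics/w2.png",p[:,:,::-1])
print(s["position"],s["ee_rot"],s["ft_force"],s["width"])
E
```

```text
clock: 6.4
position: [0.5792, 0.0162, 0.1587]
ee_rot: [180.0, 0.0, -14.4]
ft_force: [1.2, -0.6, -1.0]
width: 0.0331
grasp_force: 45.0
clock: 7.65
position: [0.5794, 0.0146, 0.159]
ee_rot: [180.0, -0.0, 5.0]
ft_force: [1.3, 0.4, -1.6]
width: 0.0331
grasp_force: 45.0
[0.57941996 0.01455393 0.15895551] [ 1.79994200e+02 -3.47526601e-03  5.03671278e+00] [ 1.32515321  0.37762499 -1.58687731] 0.033078477533640696
```

View pics/w2.png

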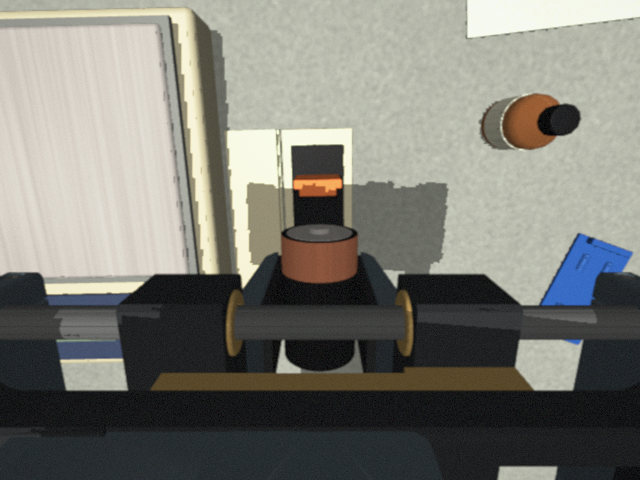

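Wrist view: the cell is held level, its nub at (320,232). The carrier strip shows at columns 292–343 and the lip at (318,184). The yaw looks matched, so I'll measure the lateral offset.

Run:
```python
from station import *
from h import *
p=np.load("w2.npz")["p"];c=camera_params("wrist");s=state()
H=cv2.cvtColor(p,cv2.COLOR_RGB2HSV).astype(int);h,sa,v=H[...,0],H[...,1],H[...,2]
yaw=np.radians(5.04);tx=np.array([np.cos(yaw),np.sin(yaw)]);ty=np.array([np.sin(yaw),-np.cos(yaw)]);T=s["position"][:2]
def rel(u,vv,z):q=w(c,u,vv,z)[:2]-T;return np.round([q@tx*1000,q@ty*1000],1)
yy,xx=np.mgrid[:480,:640];b=(xx>285)&(xx<350)&(yy>140)&(yy<222)
org=b&((h<18))&(sa>120)&(v>90)
ys,xs=np.nonzero(org);print("lip px",xs.min(),xs.max(),ys.min(),ys.max())
for r in (178,182,186,190,194):
    k=xs[ys==r];print(r,(k.min(),k.max()) if len(k) else None, rel((k.min()+k.max()+1)/2,r,.053) if len(k) else None)
for r in (152,160,168,200,206,212): # black carrier base: floor z=.016; sled edge z=.006
    k=np.nonzero((v[r]<55)&(xx[r]>285)&(xx[r]<350))[0]; print("carrier row",r,k.min(),k.max(),rel(k.min(),r,.016),rel(k.max()+1,r,.016))
print(rel(320,232,s["position"][2]+.012))
for r in (135,150,165):
    k=np.nonzero((v[r]>170)&(sa[r]<70)&(xx[r]>284)&(xx[r]<365))[0];print("sled R",r,k.max(),rel(k.max()+1,r,.006))
```

```text
lip px 293 342 174 196
178 (np.int64(295), np.int64(340)) [42.9 -0.1]
182 (np.int64(293), np.int64(342)) [39.9 -0.1]
186 (np.int64(293), np.int64(342)) [36.9 -0.1]
190 (np.int64(299), np.int64(336)) [33.9 -0.1]
194 (np.int64(299), np.int64(336)) [30.9 -0.1]
carrier row 152 295 341 [ 60.2 -19.2] [60.3 19.6]
carrier row 160 293 341 [ 53.7 -21. ] [53.8 19.8]
carrier row 168 293 341 [ 47.2 -21.1] [47.2 19.9]
carrier row 200 294 342 [ 20.1 -20.7] [20.2 21.2]
carrier row 206 294 342 [ 14.9 -20.8] [15.  21.3]
carrier row 212 294 342 [  9.7 -20.9] [ 9.7 21.4]
[32.  1.]
sled R 135 364 [73.9 39.5]
sled R 150 364 [61.6 39.9]
sled R 165 364 [48.9 40.3]
```

```bash
cat > geo.py <<'E'
import numpy as np
def prof(xp,zp,t):
    t=np.radians(t);a=np.array([np.cos(t),np.sin(t)]);n=np.array([-np.sin(t),np.cos(t)]);P=np.array([xp,zp])
    return P,a,n
def push(xp,zp,t):
    P,a,n=prof(xp,zp,t);k=np.linspace(0,34,200);q=P+k[:,None]*n;m=(q[:,1]>=24)&(q[:,1]<=42);return -25.75-q[m,0].min()
def blk(xp,zp,t):
    P,a,n=prof(xp,zp,t);k=np.linspace(0,34,200);q=P+k[:,None]*n;m=q[:,1]<=44;return q[m,0].min()+41.75
def lip(xp,zp,t):  # x clearance of the lip edge from nub-end outline at lip heights (inf if above/below)
    P,a,n=prof(xp,zp,t)
    o=[(L,u) for u in np.linspace(0,34,300) for L in ([61.5] if 12.25<=u<=21.75 else [59])]+[(L,34) for L in np.linspace(0,59,300)]+[(L,0) for L in np.linspace(0,59,300)]+[(L,u) for L in np.linspace(59,61.5,30) for u in (12.25,21.75)]
    q=np.array([P+L*a+u*n for L,u in o]);m=(q[:,1]>=51.3)&(q[:,1]<=54.7);return 25.25-q[m,0].max() if m.any() else 99
def tcp(xp,zp,t,up=5.2):
    P,a,n=prof(xp,zp,t);return P+30.75*a+up*n
E
python3 - <<'E'
from geo import *
for zp in(16.5,18):
  for t in (40,35,30,25,20,16,12,9,6,4,2,0):
    xs=np.arange(-40,-10,.1);hi=max(x for x in xs if lip(x,zp,t)>0);lo=min(x for x in xs if push(x,zp,t)<13 and blk(x,zp,t)>0)
    print(zp,t,"xp",round(lo,1),round(hi,1),"push",round(push(hi,zp,t),1),round(push(lo,zp,t),1),"tcp",tcp(hi,zp,t).round(1))
E
```

```text
16.5 40 xp -17.4 -20.0 push 15.6 13.0 tcp [ 0.2 40.2]
16.5 35 xp -20.9 -22.4 push 14.5 13.0 tcp [-0.2 38.4]
16.5 30 xp -24.0 -22.8 push 11.7 12.9 tcp [ 1.2 36.4]
16.5 25 xp -26.9 -25.4 push 11.5 13.0 tcp [ 0.3 34.2]
16.5 20 xp -29.5 -27.6 push 11.1 13.0 tcp [-0.5 31.9]
16.5 16 xp -31.4 -28.8 push 10.3 12.9 tcp [-0.7 30. ]
16.5 12 xp -33.3 -27.7 push 7.3 12.9 tcp [ 1.3 28. ]
16.5 9 xp -34.7 -29.0 push 7.3 13.0 tcp [ 0.6 26.4]
16.5 6 xp -36.0 -30.5 push 7.4 12.9 tcp [-0.5 24.9]
16.5 4 xp -36.9 -31.5 push 7.5 12.9 tcp [-1.2 23.8]
16.5 2 xp -37.8 -32.6 push 7.7 12.9 tcp [-2.1 22.8]
16.5 0 xp -38.7 -10.1 push -15.7 12.9 tcp [20.7 21.7]
18 40 xp -18.6 -18.5 push 12.8 12.9 tcp [ 1.7 41.7]
18 35 xp -21.9 -23.1 push 14.1 12.9 tcp [-0.9 39.9]
18 30 xp -24.9 -23.7 push 11.8 13.0 tcp [ 0.3 37.9]
18 25 xp -27.6 -24.5 push 9.9 13.0 tcp [ 1.2 35.7]
18 20 xp -30.0 -28.1 push 11.1 13.0 tcp [-1.  33.4]
18 16 xp -31.8 -29.2 push 10.3 12.9 tcp [-1.1 31.5]
18 12 xp -33.6 -30.6 push 9.9 12.9 tcp [-1.6 29.5]
18 9 xp -34.9 -29.2 push 7.2 12.9 tcp [ 0.4 27.9]
18 6 xp -36.2 -30.6 push 7.4 13.0 tcp [-0.6 26.4]
18 4 xp -37.0 -31.6 push 7.5 12.9 tcp [-1.3 25.3]
18 2 xp -37.9 -32.7 push 7.8 13.0 tcp [-2.2 24.3]
18 0 xp -38.7 -33.8 push 8.0 12.9 tcp [-3.  23.2]
```

```bash
cat >> geo.py <<'E'
def steps(wp):
    "tool-frame shifts in cm (x,z) and turn about tool y for successive (xp,zp,theta)"
    for A,B in zip(wp,wp[1:]):
        _,a,n=prof(*A);d=tcp(*B)-tcp(*A)
        print(B,"dx %.2f dz %.2f turn %.1f"%(d@a/10,-d@n/10,B[2]-A[2]),"push %.1f lip %.1f blk %.1f"%(push(*B) if B[1]<42 else 0,lip(*B),blk(*B) if B[1]<44 else 9),"tcp",tcp(*B).round(1))
def xpush(zp,t,p):  # xp giving push p
    return round(-(p+push(0,zp,t)*-1)+0,2)
E
python3 - <<'E'
from geo import *
# now: TCP at X=-3.5, z=159, level  => xp=-34.25, zp=153.8
c0=xpush(36,27,0);print("contact xp",c0)
steps([(-34.25,153.8,0),(c0+4,50,27),(c0+4,36,27),(c0,36,27),(c0-11.5,36,27)])
wp=[(xpush(z,t,11.5),z,t) for z,t in ((36,27),(32,25),(28,22),(24,19),(21,16),(18.5,13),(17.5,10),(17,8))]+[(xpush(17,t,p),17,t) for t,p in((6,10.8),(4,10.3),(2,10),(0,9.7))]
steps(wp)
E
```

```text
contact xp -22.72
(np.float64(-18.72), 50, 27) dx 0.98 dz 9.04 turn 27.0 push 0.0 lip 34.8 blk 9.0 tcp [ 6.3 68.6]
(np.float64(-18.72), 36, 27) dx -0.64 dz 1.25 turn 0.0 push -4.0 lip 7.4 blk 19.0 tcp [ 6.3 54.6]
(np.float64(-22.72), 36, 27) dx -0.36 dz -0.18 turn 0.0 push -0.0 lip 11.4 blk 15.0 tcp [ 2.3 54.6]
(np.float64(-34.22), 36, 27) dx -1.02 dz -0.52 turn 0.0 push 11.5 lip 22.9 blk 3.5 tcp [-9.2 54.6]
(np.float64(-32.63), 32, 25) dx -0.02 dz 0.54 turn -2.0 push 11.5 lip 9.2 blk 3.6 tcp [-7.  49.7]
(np.float64(-31.62), 28, 22) dx -0.05 dz 0.57 turn -3.0 push 11.5 lip 2.7 blk 3.7 tcp [-5.1 44.3]
(np.float64(-31.08), 24, 19) dx -0.08 dz 0.55 turn -3.0 push 11.5 lip 3.4 blk 3.8 tcp [-3.7 38.9]
(np.float64(-31.27), 21, 16) dx -0.09 dz 0.44 turn -3.0 push 11.5 lip 1.3 blk 3.9 tcp [-3.1 34.5]
(np.float64(-31.83), 18.5, 13) dx -0.10 dz 0.39 turn -3.0 push 11.5 lip 1.6 blk 4.0 tcp [-3.  30.5]
(np.float64(-32.95), 17.5, 10) dx -0.11 dz 0.23 turn -3.0 push 11.5 lip 4.3 blk 4.1 tcp [-3.6 28. ]
(np.float64(-33.75), 17, 8) dx -0.07 dz 0.14 turn -2.0 push 11.5 lip 4.2 blk 4.2 tcp [-4.  26.4]
(np.float64(-33.92), 17, 6) dx -0.00 dz 0.11 turn -2.0 push 10.8 lip 3.5 blk 5.0 tcp [-3.9 25.4]
(np.float64(-34.31), 17, 4) dx -0.02 dz 0.10 turn -2.0 push 10.3 lip 2.8 blk 5.6 tcp [-4.  24.3]
(np.float64(-34.88), 17, 2) dx -0.04 dz 0.10 turn -2.0 push 10.0 lip 2.3 blk 5.9 tcp [-4.3 23.3]
(np.float64(-35.45), 17, 0) dx -0.04 dz 0.11 turn -2.0 push 9.7 lip 99.0 blk 6.3 tcp [-4.7 22.2]
```

```bash
python3 -m jog '[20,0,0,0,0,9,0, 20,0,0,0,0,9,0, 20,0,0,0,0,9,0, 20,-0.6,0,1.6,0,0,0, 20,-0.6,0,1.6,0,0,0, 20,-0.6,0,1.6,0,0,0, 20,0,0,0,0,0,0, 20,0,0,0,0,0,0, 20,0,0,0,0,0,0, 20,0,0,0,0,0,0]'
python3 - <<'E'
from station import *
from h import *
s=state();c=camera_params("side");p,d=grab_frame("side");cv2.imwrite("pics/s2.png",cv2.resize(p[100:270,200:400],None,fx=3.5,fy=3.5)[:,:,::-1])
print(s["position"],s["ee_rot"],s["ft_force"],s["wrist_torque"])
E
```

```text
clock: 8.95
position: [0.5854, 0.015, 0.1087]
ee_rot: [180.0, -27.1, 5.0]
ft_force: [-0.5, -0.9, -1.7]
width: 0.0333
grasp_force: 45.0
[0.58543057 0.01504397 0.10868819] [179.98741559 -27.06441583   5.04435355] [-0.47793827 -0.87749169 -1.7166844 ] [-0.01565916  0.34525223  0.01779057]
```

View pics/s2.png

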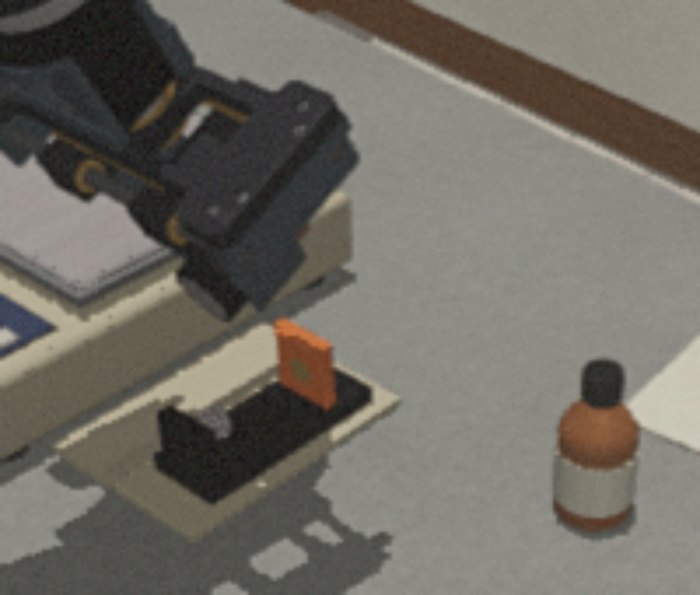

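```bash
python3 -m jog '[20,0.52,0,0.26,0,0,0, 20,-0.49,0,0.96,0,0,0, 20,-0.49,0,0.96,0,0,0, 20,-0.49,0,0.96,0,0,0, 20,-0.49,0,0.96,0,0,0, 20,-0.25,0,0.49,0,0,0, 20,-0.25,0,0.49,0,0,0, 20,0,0,0,0,0,0, 20,0,0,0,0,0,0, 20,0,0,0,0,0,0]' 55
python3 -c "
from station import *
s=state();print(s['position'],s['ee_rot'],s['ft_force'])"
```

```text
clock: 10.25
position: [0.5912, 0.0155, 0.0544]
ee_rot: [180.0, -27.1, 5.0]
ft_force: [-0.3, 0.4, -1.5]
width: 0.0334
grasp_force: 55.0
[0.59119701 0.01554839 0.05439352] [179.98659359 -27.0541459    5.04609626] [-0.2628788   0.435241   -1.46048537]
```

```bash
python3 -m jog '[20,-0.11,0,-0.057,0,0,0, 20,-0.11,0,-0.057,0,0,0, 20,-0.11,0,-0.057,0,0,0, 20,-0.11,0,-0.057,0,0,0, 20,-0.11,0,-0.057,0,0,0, 20,-0.11,0,-0.057,0,0,0, 20,-0.11,0,-0.057,0,0,0, 20,-0.11,0,-0.057,0,0,0, 20,0,0,0,0,0,0, 20,0,0,0,0,0,0]'
python3 -c "
from station import *
s=state();print(s['position'],s['ee_rot'],s['ft_force'],s['wrist_torque'])"
```

```text
clock: 11.5
position: [0.5816, 0.0146, 0.0544]
ee_rot: [180.0, -27.1, 5.0]
ft_force: [2.4, 0.2, -0.9]
width: 0.0331
grasp_force: 55.0
[0.58160135 0.01461595 0.05438443] [179.97670005 -27.07356635   5.04540712] [ 2.44814307  0.23296897 -0.88165655] [-0.00842883  0.00836923 -0.00026337]
```

```bash
python3 -m jog '[20,-0.09,0,-0.045,0,0,0, 20,-0.09,0,-0.045,0,0,0, 20,-0.09,0,-0.045,0,0,0, 20,-0.09,0,-0.045,0,0,0, 20,-0.09,0,-0.045,0,0,0, 20,-0.09,0,-0.045,0,0,0, 20,0,0,0,0,0,0, 20,0,0,0,0,0,0, 20,0,0,0,0,0,0, 20,0,0,0,0,0,0]'
python3 -c "
from station import *
s=state();print(s['position'],s['ee_rot'],s['ft_force'],s['wrist_torque'])"
```

```text
clock: 12.75
position: [0.5768, 0.014, 0.055]
ee_rot: [179.9, -27.2, 5.0]
ft_force: [6.7, 0.3, -2.0]
width: 0.0332
grasp_force: 55.0
[0.57683361 0.01400811 0.05499561] [179.94745848 -27.22462332   5.03670208] [ 6.67015168  0.26688272 -1.99063042] [ 0.1887029  -0.79013736  0.07408305]
```

```bash
python3 -m jog '[20,-0.09,0,-0.04,0,0,0, 20,-0.09,0,-0.04,0,0,0, 20,-0.09,0,-0.04,0,0,0, 20,-0.09,0,-0.04,0,0,0, 20,-0.09,0,-0.04,0,0,0, 20,0,0,0,0,0,0, 20,0,0,0,0,0,0, 20,0,0,0,0,0,0, 20,0,0,0,0,0,0, 20,0,0,0,0,0,0]'
python3 -c "
from station import *
s=state();print(s['position'],s['ee_rot'],s['ft_force'],s['wrist_torque'])"
```

```text
clock: 14.0
position: [0.5737, 0.0135, 0.0558]
ee_rot: [179.9, -27.4, 5.0]
ft_force: [9.6, 1.5, -1.7]
width: 0.0334
grasp_force: 55.0
[0.57374562 0.01345047 0.05577938] [179.90042018 -27.44134524   5.03451199] [ 9.63079198  1.51137163 -1.69158998] [ 0.38162617 -1.27670575  0.04844339]
```

Run:
```python
from station import *
from h import *
p,d=grab_frame("side");a=cv2.resize(p[125:265,215:335],None,fx=4.2,fy=4.2,interpolation=2)
cv2.imwrite("pics/s3.png",a[:,:,::-1]);np.savez("s3.npz",p=p,d=d)
```

```text
(no output)
```

View pics/s3.png

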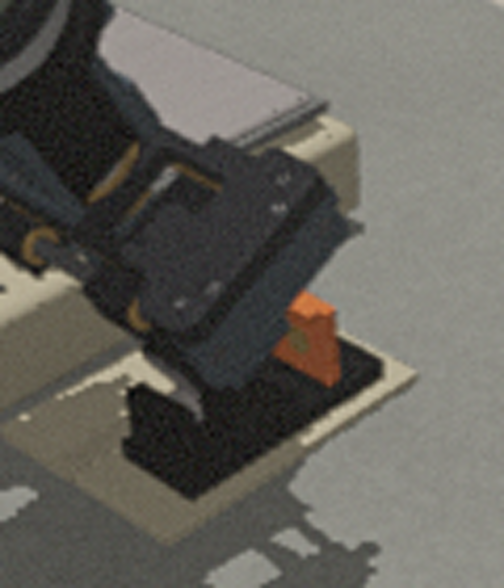

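The side crop shows the cell tilted nub-up, with its flat face (edge from about (148,355) to (200,420)) at the spring and its body well clear of the lip at (310,335). Next I'll check whether the cell crept in the fingers, using the copper band in the wrist view.

Run:
```python
from station import *
from h import *
yy,xx=np.mgrid[:480,:640]
def m(p):
    H=cv2.cvtColor(p,cv2.COLOR_RGB2HSV).astype(int);k=((H[...,0]<12)|(H[...,0]>172))&(H[...,1]>60)&(H[...,2]>50)&(xx>270)&(xx<370)&(yy>205)&(yy<300)
    n,l,st,ce=cv2.connectedComponentsWithStats(k.astype(np.uint8));i=1+st[1:,4].argmax();return st[i],ce[i].round(1),[ (np.nonzero(l[:,u]==i)[0].min(),np.nonzero(l[:,u]==i)[0].max()) for u in (300,320,340)]
print(m(np.load("w2.npz")["p"]))
p,d=grab_frame("wrist");np.savez("w3.npz",p=p);print(m(p));cv2.imwrite("pics/w3.png",p[200:300,260:380,::-1])
```

```text
(array([ 281,  234,   77,   50, 3068], dtype=int32), array([319.2, 260.2]), [(np.int64(241), np.int64(281)), (np.int64(242), np.int64(283)), (np.int64(241), np.int64(280))])
(array([ 281,  235,   77,   50, 3092], dtype=int32), array([318.8, 260.8]), [(np.int64(241), np.int64(282)), (np.int64(243), np.int64(284)), (np.int64(241), np.int64(281))])
```

```bash
python3 -m jog '[20,-0.1,0,-0.015,0,0,0, 20,-0.1,0,-0.015,0,0,0, 20,-0.1,0,-0.015,0,0,0, 20,-0.1,0,-0.015,0,0,0, 20,-0.1,0,-0.015,0,0,0, 20,-0.05,0,0,0,0,0, 20,0,0,0,0,0,0, 20,0,0,0,0,0,0, 20,0,0,0,0,0,0, 20,0,0,0,0,0,0]' 60
python3 -c "
from station import *
s=state();print(s['position'],s['ee_rot'],s['ft_force'],s['wrist_torque'])"
```

```text
clock: 15.35
position: [0.5712, 0.013, 0.0559]
ee_rot: [179.8, -27.8, 5.0]
ft_force: [11.7, 4.1, 1.3]
width: 0.0329
grasp_force: 60.0
[0.57119672 0.01296228 0.05594594] [179.8424269  -27.78870603   5.02344512] [11.73623887  4.12960599  1.25502123] [ 0.73311945 -1.9553603   0.2233466 ]
```

Run:
```python
from station import *
from h import *
for i in range(4):
    s=state();print(s["clock"],s["ft_force"].round(2),s["wrist_torque"].round(2),s["position"].round(4));p,d=grab_frame("side" if i%2 else "top");np.savez("st%d.npz"%(i%2),p=p,d=d)
a=cv2.resize(np.load("st1.npz")["p"][100:265,195:345],None,fx=3,fy=3,interpolation=2);b=cv2.resize(np.load("st0.npz")["p"][160:325,165:285],None,fx=3,fy=3,interpolation=2)
cv2.imwrite("pics/s4.png",np.hstack([a,b])[:,:,::-1])
```

```text
15.35 [11.74  4.13  1.26] [ 0.73 -1.96  0.22] [0.5712 0.013  0.0559]
15.4 [11.97  4.41  1.31] [ 0.78 -1.9   0.21] [0.5712 0.0129 0.0559]
15.45 [12.53  4.66  0.27] [ 0.76 -1.97  0.16] [0.5712 0.013  0.0559]
15.5 [11.76  4.72  0.46] [ 0.8  -1.94  0.24] [0.5712 0.0129 0.0559]
```

View pics/s4.png

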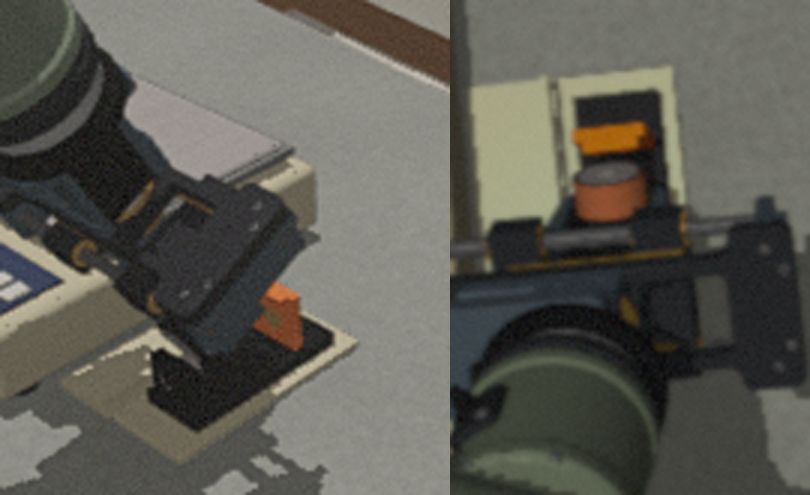

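Both views show the cell nub-up, with its nub end at (610,190) clear of the lip at (612,137) and nothing else touching. The lateral force acts at the disc, which means friction from a 0.8 mm sideways drift, so I'll correct that while pushing on.

```bash
python3 -m jog '[20,0,-0.06,0,0,0,0, 20,0,-0.06,0,0,0,0, 20,-0.09,0,-0.03,0,0,0, 20,-0.09,0,-0.03,0,0,0, 20,-0.09,0,-0.03,0,0,0, 20,0,0,0,0,0,0, 20,0,0,0,0,0,0, 20,0,0,0,0,0,0, 20,0,0,0,0,0,0, 20,0,0,0,0,0,0]'
cat > st.py <<'E'
from station import *
import numpy as np
s=state();P=s['position']*1e3;y=np.radians(5.04)
d=P[:2]-[579.4,14.55];a=d@[np.cos(y),np.sin(y)];l=d@[-np.sin(y),np.cos(y)]
f=s['ft_force'];print("along %.1f lat(+y) %.1f z %.1f"%(a,l,P[2]),s['ee_rot'].round(2),f.round(1),s['wrist_torque'].round(2),"push by force %.1f"%((f[0]+.3-1.2)/1.2),s['grasp_force'])
E
python3 st.py
```

```text
clock: 16.8
position: [0.5696, 0.0131, 0.0561]
ee_rot: [179.7, -28.0, 5.0]
ft_force: [13.9, 0.6, -0.7]
width: 0.0332
grasp_force: 60.0
along -9.9 lat(+y) -0.6 z 56.1 [179.74 -27.95   5.05] [13.9  0.6 -0.7] [ 0.14 -2.3  -0.07] push by force 10.9 59.99268293380737
```

```bash
python3 -m jog '[20,0,0,0.22,0,-1,0, 20,0,0,0.22,0,-1,0, 20,-0.02,0,0.21,0,-1,0, 20,-0.02,0,0.19,0,-1,0, 20,-0.02,0,0.19,0,-1,0, 20,-0.01,0,0.19,0,-1,0, 20,0,0,0,0,0,0, 20,0,0,0,0,0,0, 20,0,0,0,0,0,0, 20,0,0,0,0,0,0]'
python3 st.py
```

```text
clock: 18.05
position: [0.5762, 0.0141, 0.0466]
ee_rot: [179.8, -22.3, 5.1]
ft_force: [11.7, 0.4, 10.8]
width: 0.0333
grasp_force: 60.0
along -3.2 lat(+y) -0.2 z 46.6 [179.8  -22.3    5.05] [11.7  0.4 10.8] [ 0.07 -2.3  -0.04] push by force 9.0 59.996774196624756
```

```bash
python3 -m jog '[20,-0.12,0,-0.05,0,0,0, 20,-0.12,0,-0.05,0,0,0, 20,-0.12,0,-0.05,0,0,0, 20,-0.05,0,-0.02,0,0,0, 20,0,0,0,0,0,0, 20,0,0,0,0,0,0, 20,0,0,0,0,0,0, 20,0,0,0,0,0,0, 20,0,0,0,0,0,0, 20,0,0,0,0,0,0]'
python3 st.py
python3 - <<'E'
from geo import *
for z,t,p in((47,22.3,11),(43,20,11.5)):
    pass
E
```

```text
clock: 19.3
position: [0.573, 0.0137, 0.047]
ee_rot: [179.8, -22.4, 5.0]
ft_force: [14.9, 1.5, 7.4]
width: 0.0335
grasp_force: 60.0
along -6.4 lat(+y) -0.3 z 47.0 [179.79 -22.43   5.04] [14.9  1.5  7.4] [ 0.22 -2.76 -0.02] push by force 11.6 59.99500930309296
```

```bash
cat > nx.py <<'E'
import sys;exec(open('st.py').read())
from geo import *
th=-s['ee_rot'][1];t=np.radians(th);X=a_=d@[np.cos(y),np.sin(y)];z=P[2]
A=np.array([np.cos(t),np.sin(t)]);N=np.array([-np.sin(t),np.cos(t)]);Pp=np.array([X,z])-30.75*A-5.2*N
print("now xp %.1f zp %.1f th %.1f push %.1f lip %.1f"%(*Pp,th,push(*Pp,th),lip(*Pp,th)))
w=[(Pp[0],Pp[1],th)]
for q in sys.argv[1:]:
    zt,tt,pp=map(float,q.split(','));w.append((xpush(zt,tt,pp),zt,tt))
steps(w)
E
python3 nx.py 27,20.5,11.5 24,18.5,11.5 21,16,11.5 18.5,13,11.5
```

```text
along -6.4 lat(+y) -0.3 z 47.0 [179.79 -22.43   5.04] [14.9  1.5  7.4] [ 0.22 -2.76 -0.02] push by force 11.6 59.99500930309296
now xp -32.9 zp 30.4 th 22.4 push 11.9 lip 3.6
(np.float64(-31.69), 27.0, 20.5) dx -0.00 dz 0.47 turn -1.9 push 11.5 lip 3.1 blk 3.7 tcp [-4.7 42.6]
(np.float64(-31.23), 24.0, 18.5) dx -0.05 dz 0.40 turn -2.0 push 11.5 lip 3.4 blk 3.9 tcp [-3.7 38.7]
(np.float64(-31.27), 21.0, 16.0) dx -0.08 dz 0.42 turn -2.5 push 11.5 lip 1.3 blk 3.9 tcp [-3.1 34.5]
(np.float64(-31.83), 18.5, 13.0) dx -0.10 dz 0.39 turn -3.0 push 11.5 lip 1.6 blk 4.0 tcp [-3.  30.5]
```

```bash
python3 -m jog '[20,-0.03,0,0.16,0,-0.6,0, 20,-0.03,0,0.16,0,-0.6,0, 20,-0.03,0,0.16,0,-0.7,0, 20,-0.03,0,0.16,0,-0.7,0, 20,-0.03,0,0.16,0,-0.7,0, 20,-0.03,0,0.14,0,-0.6,0, 20,0,0,0,0,0,0, 20,0,0,0,0,0,0, 20,0,0,0,0,0,0, 20,0,0,0,0,0,0]'
python3 nx.py 21,16,11.5 18.5,13,11.5
```

```text
clock: 20.55
position: [0.5761, 0.014, 0.0387]
ee_rot: [179.8, -18.8, 5.0]
ft_force: [14.2, 1.7, 13.3]
width: 0.0331
grasp_force: 60.0
along -3.3 lat(+y) -0.3 z 38.7 [179.8  -18.76   5.04] [14.2  1.7 13.3] [ 0.16 -2.74 -0.  ] push by force 11.1 59.9979293346405
now xp -30.8 zp 23.9 th 18.8 push 11.2 lip 3.1
(np.float64(-31.27), 21.0, 16.0) dx -0.12 dz 0.40 turn -2.8 push 11.5 lip 1.3 blk 3.9 tcp [-3.1 34.5]
(np.float64(-31.83), 18.5, 13.0) dx -0.10 dz 0.39 turn -3.0 push 11.5 lip 1.6 blk 4.0 tcp [-3.  30.5]
```

```bash
python3 -m jog '[20,-0.05,0,0,0,0,0, 20,-0.05,0,0.08,0,-0.5,0, 20,-0.03,0,0.08,0,-0.6,0, 20,-0.03,0,0.08,0,-0.6,0, 20,-0.03,0,0.08,0,-0.6,0, 20,-0.03,0,0.08,0,-0.5,0, 20,0,0,0,0,0,0, 20,0,0,0,0,0,0, 20,0,0,0,0,0,0, 20,0,0,0,0,0,0]'
python3 nx.py 18.5,13,11.8 17.5,10,11.5
```

```text
clock: 21.8
position: [0.5759, 0.014, 0.0343]
ee_rot: [179.8, -16.0, 5.0]
ft_force: [15.2, 0.7, 14.2]
width: 0.0334
grasp_force: 60.0
along -3.6 lat(+y) -0.2 z 34.3 [179.81 -16.04   5.05] [15.2  0.7 14.2] [ 0.16 -2.82 -0.06] push by force 11.9 59.99828338623047
now xp -31.7 zp 20.8 th 16.0 push 12.0 lip 1.7
(np.float64(-32.13), 18.5, 13.0) dx -0.08 dz 0.37 turn -3.0 push 11.8 lip 1.9 blk 3.7 tcp [-3.3 30.5]
(np.float64(-32.95), 17.5, 10.0) dx -0.08 dz 0.24 turn -3.0 push 11.5 lip 4.3 blk 4.1 tcp [-3.6 28. ]
```

```bash
python3 -m jog '[20,-0.02,0,0.06,0,-0.5,0, 20,-0.02,0,0.06,0,-0.5,0, 20,-0.02,0,0.06,0,-0.5,0, 20,-0.01,0,0.06,0,-0.5,0, 20,-0.01,0,0.06,0,-0.5,0, 20,-0.01,0,0.06,0,-0.5,0, 20,0,0,0,0,0,0, 20,0,0,0,0,0,0, 20,0,0,0,0,0,0, 20,0,0,0,0,0,0]'
python3 nx.py 17.5,10,11.5 17,8,11.5
```

```text
clock: 23.05
position: [0.5755, 0.0141, 0.0298]
ee_rot: [179.8, -13.0, 5.1]
ft_force: [15.8, -0.2, 13.4]
width: 0.0328
grasp_force: 60.0
along -3.9 lat(+y) -0.1 z 29.8 [179.83 -12.99   5.05] [15.8 -0.2 13.4] [ 0.1  -2.77  0.03] push by force 12.4 59.998072385787964
now xp -32.7 zp 17.9 th 13.0 push 12.5 lip 2.6
(np.float64(-32.95), 17.5, 10.0) dx -0.01 dz 0.19 turn -3.0 push 11.5 lip 4.3 blk 4.1 tcp [-3.6 28. ]
(np.float64(-33.75), 17.0, 8.0) dx -0.07 dz 0.14 turn -2.0 push 11.5 lip 4.2 blk 4.2 tcp [-4.  26.4]
```

```bash
python3 -m jog '[20,0.06,0,0.01,0,-0.5,0, 20,0.02,0,0.03,0,-0.5,0, 20,-0.01,0,0.03,0,-0.5,0, 20,-0.01,0,0.03,0,-0.5,0, 20,-0.01,0,0.03,0,-0.5,0, 20,0,0,0.03,0,-0.5,0, 20,0,0,0,0,0,0, 20,0,0,0,0,0,0, 20,0,0,0,0,0,0, 20,0,0,0,0,0,0]'
python3 nx.py 17,8,10.8 17,5,10.5 17,3,10.3 17,1,10
```

```text
clock: 24.3
position: [0.5754, 0.0142, 0.0275]
ee_rot: [179.8, -9.9, 5.1]
ft_force: [15.2, 1.0, 11.9]
width: 0.0329
grasp_force: 60.0
along -4.0 lat(+y) -0.0 z 27.5 [179.84  -9.87   5.06] [15.2  1.  11.9] [ 0.07 -2.62 -0.  ] push by force 12.0 59.99811351299286
now xp -33.4 zp 17.1 th 9.9 push 12.0 lip 4.7
(np.float64(-33.05), 17.0, 8.0) dx 0.05 dz 0.12 turn -1.9 push 10.8 lip 3.5 blk 4.9 tcp [-3.3 26.4]
(np.float64(-34.08), 17.0, 5.0) dx -0.08 dz 0.15 turn -3.0 push 10.5 lip 3.1 blk 5.3 tcp [-3.9 24.9]
(np.float64(-34.74), 17.0, 3.0) dx -0.05 dz 0.10 turn -2.0 push 10.3 lip 2.7 blk 5.6 tcp [-4.3 23.8]
(np.float64(-35.31), 17.0, 1.0) dx -0.04 dz 0.10 turn -2.0 push 10.0 lip 2.2 blk 6.0 tcp [-4.7 22.7]
```

```bash
python3 -m jog '[20,0.06,0,0.03,0,-0.6,0, 20,0.04,0,0.03,0,-0.6,0, 20,0,0,0.03,0,-0.6,0, 20,-0.01,0,0.03,0,-0.6,0, 20,-0.01,0,0.03,0,-0.6,0, 20,-0.01,0,0.03,0,-0.6,0, 20,-0.01,0,0.03,0,-0.6,0, 20,-0.01,0,0.03,0,-0.6,0, 20,0,0,0,0,0,0, 20,0,0,0,0,0,0]'
python3 nx.py 17,3,10.3 17,1,10 17,0,9.5
```

```text
clock: 25.55
position: [0.5748, 0.0143, 0.0239]
ee_rot: [179.9, -4.9, 5.1]
ft_force: [15.4, 0.4, 9.2]
width: 0.0329
grasp_force: 60.0
along -4.6 lat(+y) 0.1 z 23.9 [179.86  -4.9    5.06] [15.4  0.4  9.2] [-0.01 -2.42  0.05] push by force 12.1 59.99833166599274
now xp -34.8 zp 16.1 th 4.9 push 11.2 lip 3.8
(np.float64(-34.74), 17.0, 3.0) dx 0.03 dz 0.01 turn -1.9 push 10.3 lip 2.7 blk 5.6 tcp [-4.3 23.8]
(np.float64(-35.31), 17.0, 1.0) dx -0.04 dz 0.10 turn -2.0 push 10.0 lip 2.2 blk 6.0 tcp [-4.7 22.7]
(np.float64(-35.25), 17.0, 0.0) dx 0.01 dz 0.05 turn -1.0 push 9.5 lip 99.0 blk 6.5 tcp [-4.5 22.2]
```

```bash
python3 -m jog '[20,0.06,0,0,0,-0.6,0, 20,0.04,0,0,0,-0.6,0, 20,0.0,0,0.01,0,-0.6,0, 20,-0.01,0,0.02,0,-0.6,0, 20,-0.01,0,0.02,0,-0.6,0, 20,-0.01,0,0.02,0,-0.6,0, 20,0,0,0.02,0,-0.4,0, 20,0,0,0,0,0,0, 20,0,0,0,0,0,0, 20,0,0,0,0,0,0]'
python3 nx.py 16.7,0,9.5
```

```text
clock: 26.8
position: [0.5742, 0.0143, 0.0217]
ee_rot: [179.9, -0.7, 5.1]
ft_force: [14.4, -0.1, 7.6]
width: 0.0333
grasp_force: 60.0
along -5.2 lat(+y) 0.2 z 21.7 [179.87  -0.73   5.08] [14.4 -0.1  7.6] [ 0.04 -2.45  0.15] push by force 11.3 59.998565912246704
now xp -35.9 zp 16.1 th 0.7 push 10.5 lip 99.0
(np.float64(-35.25), 16.7, 0.0) dx 0.07 dz -0.02 turn -0.7 push 9.5 lip 99.0 blk 6.5 tcp [-4.5 21.9]
```

```bash
python3 -m jog '[20,0.05,0,-0.02,0,-0.4,0, 20,0.06,0,-0.02,0,-0.4,0, 20,0.06,0,0,0,0,0, 20,0.06,0,0,0,0,0, 20,0.06,0,0,0,0,0, 20,0.06,0,0,0,0,0, 20,0,0,0,0,0,0, 20,0,0,0,0,0,0, 20,0,0,0,0,0,0, 20,0,0,0,0,0,0]'
python3 nx.py 16.5,0,5.5
```

```text
clock: 28.05
position: [0.5757, 0.0145, 0.0214]
ee_rot: [179.9, 0.3, 5.1]
ft_force: [11.0, -0.8, 5.3]
width: 0.033
grasp_force: 60.0
along -3.7 lat(+y) 0.2 z 21.4 [179.88   0.31   5.08] [11.  -0.8  5.3] [-0.08 -2.02  0.12] push by force 8.4 59.998703598976135
now xp -34.4 zp 16.3 th -0.3 push 8.6 lip 99.0
(np.float64(-31.25), 16.5, 0.0) dx 0.32 dz -0.03 turn 0.3 push 5.5 lip 99.0 blk 10.5 tcp [-0.5 21.7]
```

```bash
python3 -m jog '[20,0.06,0,0,0,0.3,0, 20,0.06,0,0,0,0,0, 20,0.06,0,0,0,0,0, 20,0.06,0,0,0,0,0, 20,0.06,0,0,0,0,0, 20,0.06,0,0,0,0,0, 20,0.06,0,0,0,0,0, 20,0,0,0,0,0,0, 20,0,0,0,0,0,0, 20,0,0,0,0,0,0]'
python3 nx.py 16.2,0,5
```

```text
clock: 29.3
position: [0.5773, 0.0147, 0.0212]
ee_rot: [179.9, 0.3, 5.1]
ft_force: [7.0, -0.7, 10.4]
width: 0.0331
grasp_force: 60.0
along -2.1 lat(+y) 0.4 z 21.2 [179.9    0.32   5.08] [ 7.  -0.7 10.4] [-0.16 -1.12  0.11] push by force 5.1 60.00013589859009
now xp -32.9 zp 16.2 th -0.3 push 7.1 lip 99.0
(np.float64(-30.75), 16.2, 0.0) dx 0.21 dz -0.02 turn 0.3 push 5.0 lip 99.0 blk 11.0 tcp [ 0.  21.4]
```

```bash
python3 -m jog '[20,0,0,-0.06,0,0.3,0, 20,0,0,-0.06,0,0.2,0, 20,0.05,0,-0.02,0,0,0, 20,0.05,0,0,0,0,0, 20,0.05,0,0,0,0,0, 20,0.04,0,0,0,0,0, 20,0,0,0,0,0,0, 20,0,0,0,0,0,0, 20,0,0,0,0,0,0, 20,0,0,0,0,0,0]'
python3 nx.py 16.2,0,5
```

```text
clock: 30.55
position: [0.579, 0.0149, 0.0214]
ee_rot: [179.9, -0.1, 5.1]
ft_force: [8.3, -0.9, 3.0]
width: 0.0329
grasp_force: 60.0
along -0.3 lat(+y) 0.4 z 21.4 [ 1.799e+02 -1.300e-01  5.080e+00] [ 8.3 -0.9  3. ] [-0.16 -1.49  0.12] push by force 6.1 59.9974662065506
now xp -31.1 zp 16.1 th 0.1 push 5.4 lip 99.0
(np.float64(-30.75), 16.2, 0.0) dx 0.03 dz 0.00 turn -0.1 push 5.0 lip 99.0 blk 11.0 tcp [ 0.  21.4]
```

```bash
python3 -m jog '[20,0.04,0,0,0,0,0, 20,0.04,0,0,0,0,0, 20,0.04,0,0,0,0,0, 20,0.03,0,0,0,0,0, 20,0,0,0,0,0,0, 20,0,0,0,0,0,0, 20,0,0,0,0,0,0, 20,0,0,0,0,0,0, 20,0,0,0,0,0,0, 20,0,0,0,0,0,0]'
python3 nx.py 16.2,0,5
```

```text
clock: 31.8
position: [0.5797, 0.015, 0.0213]
ee_rot: [179.9, -0.0, 5.1]
ft_force: [7.5, -0.9, 3.7]
width: 0.0331
grasp_force: 60.0
along 0.4 lat(+y) 0.5 z 21.3 [ 1.7991e+02 -4.0000e-02  5.0800e+00] [ 7.5 -0.9  3.7] [-0.16 -1.27  0.15] push by force 5.5 59.997695088386536
now xp -30.4 zp 16.0 th 0.0 push 4.6 lip 99.0
(np.float64(-30.75), 16.2, 0.0) dx -0.04 dz -0.01 turn -0.0 push 5.0 lip 99.0 blk 11.0 tcp [ 0.  21.4]
```

```bash
python3 -m jog '[20,0.05,0,0,0,0,0, 20,0.05,0,0,0,0,0, 20,0.05,0,0,0,0,0, 20,0.05,0,0,0,0,0, 20,0,0,0,0,0,0, 20,0,0,0,0,0,0, 20,0,0,0,0,0,0, 20,0,0,0,0,0,0, 20,0,0,0,0,0,0, 20,0,0,0,0,0,0]'
python3 nx.py 16.2,0,5
```

```text
clock: 33.05
position: [0.5803, 0.0151, 0.0212]
ee_rot: [179.9, 0.1, 5.1]
ft_force: [3.9, -1.5, 5.3]
width: 0.033
grasp_force: 60.0
along 0.9 lat(+y) 0.5 z 21.2 [1.7992e+02 1.3000e-01 5.0800e+00] [ 3.9 -1.5  5.3] [-0.24 -0.83  0.09] push by force 2.5 59.99854803085327
now xp -29.8 zp 16.1 th -0.1 push 4.0 lip 99.0
(np.float64(-30.75), 16.2, 0.0) dx -0.09 dz -0.02 turn 0.1 push 5.0 lip 99.0 blk 11.0 tcp [ 0.  21.4]
```

```bash
python3 -m jog '[20,0.02,0,-0.02,0,0,0, 20,0,0,-0.02,0,0,0, 36,0,0,0,0,0,0, 38,0,0,0,0,0,0, 42,0,0,0,0,0,0, 46,0,0,0,0,0,0, 50,0,0,0,0,0,0, 55,0,0,0,0,0,0, 60,0,0,0,0,0,0, 60,0,0,0,0,0,0]' 15
python3 st.py
```

```text
clock: 34.3
position: [0.5778, 0.0156, 0.0199]
ee_rot: [180.0, 0.5, 5.0]
ft_force: [0.7, -0.4, -0.6]
width: 0.0549
grasp_force: 0.0
along -1.5 lat(+y) 1.2 z 19.9 [180.     0.5    5.04] [ 0.7 -0.4 -0.6] [0.04 0.   0.06] push by force -0.2 0.0
```

Released with no residual contact force. Lifting straight up, then checking.

```bash
python3 -m jog '[60,0,0,-0.5,0,0,0, 60,0,0,-1,0,0,0, 60,0,0,-2,0,0,0, 60,0,0,-3,0,0,0, 60,0,0,-4,0,0,0, 60,0,0,-4,0,0,0, 60,-3,0,-2,0,0,0, 60,-4,0,0,0,0,0, 60,-4,0,0,0,0,0, 60,-4,0,0,0,0,0]'
python3 - <<'E'
from station import *
from h import *
s=state();print(s["position"],s["ft_force"])
c=camera_params("side");p,d=grab_frame("side");t,dt=grab_frame("top");p2,_=grab_frame("wrist")
a=cv2.resize(p[165:265,205:325],(480,400),interpolation=2);b=cv2.resize(p2[60:310,190:440],(400,400));
cv2.imwrite("pics/f.png",np.hstack([a[:, :400],b])[:,:,::-1]);cv2.imwrite("pics/ftop.png",t[:,:,::-1])
E
```

```text
clock: 35.55
position: [0.4286, 0.0025, 0.1871]
ee_rot: [180.0, 0.4, 5.0]
ft_force: [0.2, -0.3, 0.5]
width: 0.0546
grasp_force: 0.0
[0.42863647 0.00249605 0.18707799] [ 0.15129656 -0.28372523  0.45446487]
```

View pics/f.png

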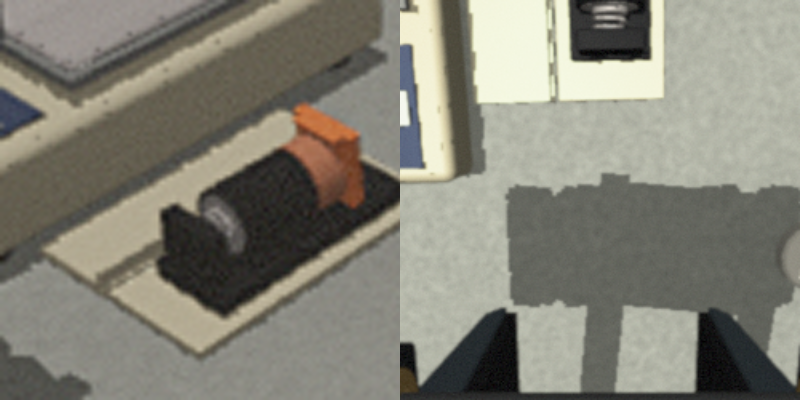

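The crop shows the cell lying in the carrier, flat end on the spring disc at (220,222), copper end under the orange lip at (330,140). I'll check that it is level from the depth, then hand in.

Run:
```python
from station import *
from h import *
c=camera_params("top");p,d=grab_frame("top");d=cv2.medianBlur(d,5)
y=np.radians(5.04);S=np.array([579.4,14.55])
for X in (-28,-22,-15,-5,5,12,18,22):
    q=(S+np.array([X*np.cos(y),X*np.sin(y)]))/1e3;zs=[]
    for l in(-2,0,2):
        u,v=px(c,[q[0]-np.sin(y)*l/1e3,q[1]+np.cos(y)*l/1e3,.05]);u,v=int(round(u)),int(round(v))
        E=c["extrinsics"];D=d[v,u];P=E[:3,:3]@np.array([(u-c["cx"])/c["fx"]*D,-(v-c["cy"])/c["fy"]*D,-D])+E[:3,3];zs.append(P[2]*1e3)
    print(X,np.round(np.median(zs),1))
o=np.load("top0.npz")["p"].astype(int)
for n,(u,v,r) in dict(cap=(314,330,18),amber=(321,165,18),jar=(435,145,35)).items():print(n,np.abs(p[v-r:v+r,u-r:u+r].astype(int)-o[v-r:v+r,u-r:u+r]).mean().round(1))
```

```text
-28 48.6
-22 48.9
-15 48.5
-5 48.8
5 48.7
12 48.7
18 48.5
22 48.7
cap 19.7
amber 6.2
jar 6.9
```

The cell is level: constant 48.6 mm top within the calibration's 2 mm of 50. The cap patch differs, so I'll check whether that's shadow.

Run:
```python
from station import *
from h import *
c=camera_params("wrist");p,_=grab_frame("wrist")
H=cv2.cvtColor(p,cv2.COLOR_RGB2HSV).astype(int);g=cv2.medianBlur(cv2.cvtColor(p,cv2.COLOR_RGB2GRAY),5)
print("expected px",px(c,[.426,-.124,.016]))
k=cv2.HoughCircles(g,cv2.HOUGH_GRADIENT,1,40,param1=80,param2=18,minRadius=18,maxRadius=36)
for u,v,r in (k[0] if k is not None else []): print(u,v,r,w(c,u,v,.016).round(3))
t=np.array(cv2.imread("pics/ftop.png"));o=cv2.imread("pics/top0.png")
for im in(o,t):
    q=cv2.cvtColor(im[305:355,290:340],cv2.COLOR_BGR2GRAY);print(q[25].tolist()[::4],q[:,24].tolist()[::4])
```

```text
expected px (np.float64(450.030129412217), np.float64(230.73668983781477))
449.5 224.5 20.7 [ 0.432 -0.122  0.016]
318.5 49.5 26.6 [0.572 0.015 0.016]
[100, 102, 98, 147, 151, 152, 154, 152, 150, 120, 94, 99, 101] [98, 101, 100, 126, 151, 152, 151, 152, 149, 145, 98, 98, 100]
[64, 61, 66, 89, 94, 165, 165, 162, 162, 131, 101, 108, 109] [107, 108, 110, 135, 163, 163, 164, 164, 162, 158, 106, 108, 108]
```

The cap's edges sit at the same top-view pixels as before; the difference is only the arm's shadow. Handing in.

```bash
python3 -c "
from station import *
print(hand_in())"
```

```text
the job is handed in; nothing more can be done
None
```

The cell is in the carrier: level on the floor, flat end on the spring, nub end under the lip. The jar, amber bottle and cap were not moved, and I handed in at about 36 s on the robot's clock.

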